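# Lengthen a telescopic lid rack by one hole

### The arm

A 6-joint arm with a two-finger parallel gripper is mounted at the origin on a cart in front of the work surface, level with it; the furniture and walls round the work are solid. World frame = base frame: x ahead of the robot, y to its left, z up, the work surface at z = 0. Lengths are in m, angles in degrees, forces in N, time in s.
With the tool pointing down it reaches from about 0.375 to 0.9 m from the base axis. Payload 3.1 kg.
Tool frame: the origin (TCP) lies on the centre line of the jaws, within the pads' length; the fingertips stand finger_overhang ahead of it and the grasp point (between the pads) lies 5 mm behind it (finger_overhang is the distance from the TCP to the fingertips, in m); z points along the fingers, y is the line along which they close (so a half turn about z gives the same grasp; the last joint's range is limited). The gripper opens to 87 mm and grips with 3 to 60 N. Pads are 19 mm wide; open, the fingers measure 117 mm over their backs; the gripper's body (75 mm by 190 mm) begins 51 mm behind the grasp point.
Start: joints at [64.658, 30.224, 82.088, -0, 67.689, -10.227], TCP at [0.163, 0.603, 0.237] pointing down, gripper open.
Joint ranges: [-176.69, 176.69], [-43.24, 126.21], [12.49, 139.97], [-82, 262], [0, 151.66], [-163.58, 163.58]. Speed limits (degrees/s): [159.86, 159.86, 180, 180, 180, 180].

### API

Orientations are given as a 3x3 rotation matrix whose columns are the frame's x, y, z axes.
In Python, from rig import read_state, capture, calibration, hand_in, finger_overhang gives the robot as it stands.
- The arm moves only by the tool send_rows, never from a script. Its argument "plan" is a list of rows, each a list of 5 numbers: the closure in counts, from 0 (fully open) to 255 (shut), then the shift along the tool's x, y, z in m, then the turn about the tool's z in rad. A call has 1 to 20 rows; each row shifts and turns the commanded pose from where the row before left it, along the tool's axes as they then stand; what a row does not reach is not made up. A row lasts 1/12 s, in which the tool goes at most 41.7 mm and 7.16 degrees, less where a joint would pass 70% of its speed; a pose out of reach is approached as far as the arm can. A call is refused whole if a number of a shift passes 0.0417 or a number of a turn 0.125, either way. A call with a gripper value outside its range is refused whole. The fingers move at their own pace and stop on an object; the grip force is fixed at half the most. Time passes only in rows, so rows that do not move let the fingers close. It gives the time, the measured TCP pose, the force, the opening and the grip force at its end, in the units of the state.
- read_state(): the state, without advancing time (a new reading comes with each control period).
- capture(name): name is "side" or "top" or "wrist"; returns (picture, depth): 400x640x3 uint8, blue, green, red; 400x640 float32, m along the optical axis (not along the pixel's ray), 0 where there is no reading.
- calibration(name): a dict with "fx", "fy", "cx", "cy" (pixels), "xyz" and "rotation" of the camera in the world. Camera axes: x right, y down, z forward; pixel columns grow to the right and rows downward; lengths in m; the calibration is good to about 2 mm. A picture is of the moment at which its call begins: read the wrist's pose just before it. calibration takes no time and is no camera call; for the wrist camera it gives the pose at the moment of the call.
- hand_in(): hands the job in; it is judged then, once.
The state is a dict: "time_s": time; "joint_positions": joint angles; "qvel": joint speeds; "tau": joint torques, N m; "position": TCP position; "tcp_rot": TCP orientation; "force": force on the tool from outside, world axes, zero at the start; "moment": the same for the moment, N m; "opening": opening from 0.0 (shut) to 1.0 (fully open); "grasp_force": force on a finger pad.
Only numpy, scipy, OpenCV 4.12 (cv2) and the standard library are available. Lean on these libraries where they do the work, as an engineer would, in place of code of your own. Each camera call takes 0.05 s, during which the arm holds its last target. There are 200 camera calls.

### The job

Make the telescopic lid rack one hole longer so that another lid fits: squeeze the domed spring button on the front of its tube flush, slide the outer tube outward (away from the rack's fixed foot) until the button pops fully out through the next hole, not the last one, and let go. Leave the tin, the spice jar and the soap bottle standing where they are.

Things in the scene. Friction and masses are not known exactly. Their poses are not given: they have to be found in the camera images.
- rack: fixed half of a lid rack, held to the worktop. Origin on the worktop below the button and tube axis; x to the rack's back, away from the robot, y along the level tube in the lengthening direction, z up. Its steel inner tube (26 mm square, axis 56 mm high) carries a 124x70 mm foot centred at y = -185 mm and two wire hoops (110 mm wide, 153 mm high) at y = -165 and -205 mm
- button (a joint): spring button, a domed steel pin of 10 mm diameter in the fixed inner tube; it only moves in and out. 0 = out, 5 mm proud of the outer tube, which it locks; 0.005 m = flush with the outer tube's face; 0.007 m = under its 2 mm wall. Spring 3.6 N when out, 5.9 N when flush. Let go under the wall, it pops out by itself when a hole comes over it and then stops the tube
- button_tip (a point): apex of the button's dome (5 mm radius), on the tube's front face (-x) at the rack's y = 0, z = 56 mm; 21 mm in front of the tube axis when out. Pressed flush, the dome still bears on the hole's edge: pulling the outer tube sideways with about 10 N slips it under the wall; from there the tube slides with 2 to 4 N of friction
- sleeve (a joint): position of the aluminium outer tube along the rack's y: 0 = shortest, button in the first hole (start, within 1 mm); 0.040 m = in the next hole (wanted); 0.080 m = in the last. 32 mm square, 2 mm wall, axis 56 mm high, free space beneath; at 0 it spans y = -100 to 173 mm and carries a 124x70 mm foot centred at y = 135 mm and two hoops, 153 mm high, at y = 115 and 155 mm
- first_hole (a point): centre of the first hole (13 mm diameter: 1.5 mm play each way for the button) in the front face of the outer tube; travels with it. Gripped across here, front to back (32 mm, plus the button's 5 mm), one finger pad squeezes the button flush
- next_hole (a point): centre of the next hole, 40 mm from the first toward the fixed foot; travels with the outer tube, over the button when the joint reads 0.040
- last_hole (a point): centre of the last hole, a further 40 mm toward the fixed foot; travels with the outer tube
- tin: food tin, 75 mm diameter, 58 mm high, standing; origin at the centre of its underside, z up
- spice_jar: spice jar with a screw cap, 45 mm diameter, 106 mm high, standing; origin at the centre of its underside, z up
- soap_bottle: pump soap bottle, 60x77 mm, 173 mm high, standing; origin at the centre of its underside, z up
- microwave_corner (a point): fixed point, upper front left corner of the microwave oven at the robot's right, an obstacle: it fills all below and behind this point to the right (x above 0.46 m, y below -0.34 m in the base frame, up to 0.32 m high, boxes on top of it). Keep arm and gripper clear of it, also when leaving the start pose

How it is judged (in metres and radians):
On the way, in this order (a step that is already met when the one before it is completed fails the run):
1. the button is pressed flush while the outer tube still stands at the first hole (value of joint button above 0.004 m and value of joint sleeve below 0.006 m), for 0.05 s.
2. the outer tube slides outward with the button under its wall (value of joint sleeve between 0.012 and 0.034 m and value of joint button above 0.0055 m), for 0.05 s.
At the end, for the whole second after the job is handed in: the outer tube stands still at 0.040 m (within 2.5 mm, which the next hole's play allows) and the button stands out through the next hole to within 1.5 mm of fully out (value of joint sleeve between 0.0375 and 0.0425 m and value of joint button below 0.0015 m and not (velocity of joint sleeve above 0.01 m/s) and not (velocity of joint sleeve below -0.01 m/s)); the robot touches nothing.
It fails at once if the tin, the spice jar or the soap bottle is shoved more than 30 mm or tipped (distance of any of tin, spice_jar, soap_bottle from where it was at the start of the episode above 0.03 m or angle between any of tin, spice_jar, soap_bottle's own z axis and vertical above 0.4 rad).
It also fails if it takes over 35 s, if anything falls off the work surface, if the arm or the gripper's body presses on something with over 40 N, if the wrist force passes 120 N, or if a joint passes its speed limit or range.

## Working session

There is one attempt and no reset: what is moved stays moved. The work goes in short steps, Python scripts to look and compute and a tool call to move; the robot and the scene stay as the last step left them, time stands still between calls to the robot, and variables do not carry over. Pictures are saved under pics/ and viewed, at most 10 in all, crops included, and the job is handed in when it is done.

Besides the shell and the picture viewer there is one more tool, called by a JSON object that holds its "fn" and its "kwargs", one argument or row to a line. send_rows: Moves the arm, as the interface text tells. Its arguments: {"type":"object","properties":{"plan":{"type":"array","items":{"type":"array","items":{"type":"number"}}}},"required":["plan"]}

```bash
mkdir -p pics; ls; python3 - <<'E'
from rig import *
import cv2
print(finger_overhang if not callable(finger_overhang) else finger_overhang())
s=read_state();print(s)
for n in("side","top"):
    p,d=capture(n);cv2.imwrite(f"pics/{n}0.png",p);c=calibration(n);print(n,c)
E
```

```text
pics
0.014
{'time_s': 0.0, 'joint_positions': array([ 6.46589770e+01,  3.02785992e+01,  8.21572256e+01,  9.54877986e-04,
        6.76896237e+01, -1.02272247e+01]), 'qvel': array([-0.02305441, -0.00395059,  0.00650317, -0.0399444 ,  0.10422309,
        0.0704714 ]), 'tau': array([-1.27268930e-03, -4.40054584e+01, -1.76591974e+01,  6.34149997e-02,
        5.81604999e-02, -1.51387990e-04]), 'position': array([0.16261724, 0.60273612, 0.23557089]), 'tcp_rot': array([[-9.65408021e-01,  2.60742111e-01, -9.51046570e-04],
       [ 2.60743533e-01,  9.65406091e-01, -1.97220845e-03],
       [ 4.03908357e-04, -2.15196510e-03, -9.99997603e-01]]), 'force': array([0.40016449, 0.15798383, 1.08796281]), 'moment': array([-0.01351476, -0.04810394,  0.04307297]), 'grasp_force': 0.0, 'opening': 0.9995521813878646}
side {'fx': 398.6537043984359, 'fy': 398.6537043984359, 'cx': 319.232338986656, 'cy': 205.03428819682296, 'xyz': array([0.53337138, 0.96351184, 0.94716898]), 'rotation': array([[-0.99950007, -0.02105539,  0.02358547],
       [-0.03159602,  0.63833909, -0.76910656],
       [ 0.00113831, -0.76946727, -0.63868523]])}
top {'fx': 434.02029681987034, 'fy': 434.02029681987034, 'cx': 322.7657924259151, 'cy': 201.85204765750285, 'xyz': array([0.45171038, 0.05665194, 1.78426563]), 'rotation': array([[ 0.02903459, -0.99727325,  0.06784589],
       [-0.99956372, -0.0285993 ,  0.00737855],
       [-0.00541808, -0.06803053, -0.99766853]])}
```

View pics/side0.png

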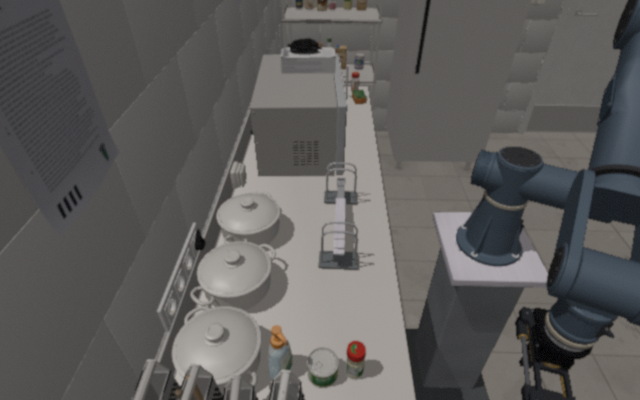

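View pics/top0.png

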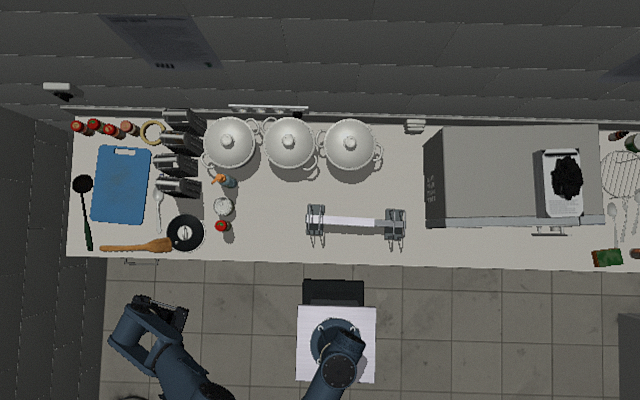

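The rack lies along the robot's y direction: in the top view it runs from column 305 to 405 at row ~222. The bright sleeve foot is on the left (col 315) and the fixed foot on the right (col 395). The tin (223,206), jar (222,226) and soap bottle (222,180) stand well to the left. Next I measure the tube by height and colour.

```bash
cat > h.py <<'E'
from rig import *
import cv2, numpy as np
def cloud(n,save=None):
    c=calibration(n); p,d=capture(n)
    if save: cv2.imwrite(save,p)
    v,u=np.mgrid[:400,:640]
    P=np.stack([(u-c['cx'])/c['fx']*d,(v-c['cy'])/c['fy']*d,d],-1)@c['rotation'].T+c['xyz']
    P[d==0]=np.nan
    return p,d,P,c
E
python3 - <<'E'
from h import *
p,d,P,c=cloud("top")
cv2.imwrite("pics/top1.png",cv2.resize(p[190:260,290:420],None,fx=6,fy=6,interpolation=cv2.INTER_CUBIC))
box=np.zeros((400,640),bool);box[195:255,295:415]=1
print("table z",np.nanmedian(P[...,2][box]))
for lo,hi in((.06,.085),(.12,.18),(.004,.02)):
    m=box&(P[...,2]>lo)&(P[...,2]<hi);Q=P[m];print(lo,len(Q),np.nanmin(Q,0),np.nanmax(Q,0))
m=box&(P[...,2]>.06)&(P[...,2]<.085)&(p.min(2)>180)
Q=P[m];print(len(Q),np.median(Q,0),Q.min(0),Q.max(0));print(cv2.fitLine(Q[:,:2].astype(np.float32),cv2.DIST_HUBER,0,.01,.01).ravel())
p,d,P,c=cloud("side")
cv2.imwrite("pics/side1.png",cv2.resize(p[155:280,310:370],None,fx=6,fy=4.8*1.0,interpolation=cv2.INTER_CUBIC))
E
```

```text
table z 0.00030926762820726594
0.06 727 [ 0.43833081 -0.25847079  0.06004341] [0.54705351 0.13824064 0.08443803]
0.12 186 [ 0.4380202  -0.24416598  0.1237309 ] [0.55541514 0.12309066 0.16138106]
0.004 1242 [ 0.35730206 -0.30751832  0.00400782] [0.61035133 0.18417463 0.01987659]
467 [ 0.49813875 -0.01652584  0.07087916] [ 0.48103389 -0.13184068  0.06030453] [0.51619917 0.13016155 0.08141892]
[ 0.02804241  0.9996067   0.4983706  -0.01383417]
```

View pics/top1.png

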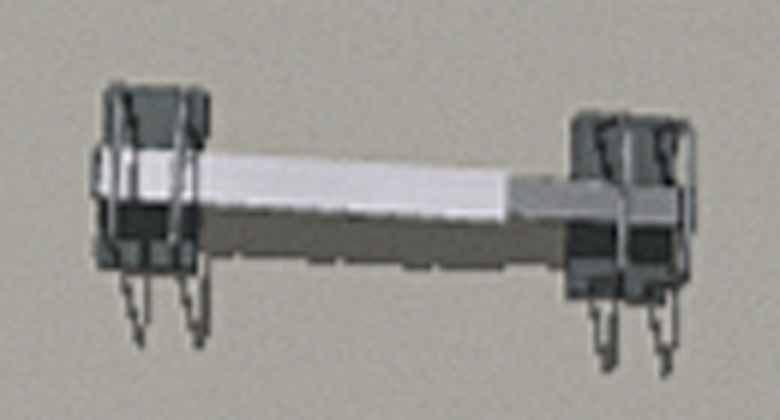

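The sleeve spans about y=-0.132 to +0.138 with its axis near x=0.498, so the button is near y≈-0.034. I'll move over it for a close wrist view.

{"fn": "send_rows", "kwargs": {
  "plan": [
    [0,-0.0238,-0.0266,-0.002,0],
    [0,-0.0238,-0.0266,-0.002,0],
    [0,-0.0238,-0.0266,-0.002,0],
    [0,-0.0238,-0.0266,-0.002,0],
    [0,-0.0238,-0.0266,-0.002,0],
    [0,-0.0238,-0.0266,-0.002,0],
    [0,-0.0238,-0.0266,-0.002,0],
    [0,-0.0238,-0.0266,-0.002,0],
    [0,-0.0238,-0.0266,-0.002,0],
    [0,-0.0238,-0.0266,-0.002,0],
    [0,-0.0238,-0.0266,0,0],
    [0,-0.0238,-0.0266,0,0],
    [0,-0.0238,-0.0266,0,0],
    [0,-0.0238,-0.0266,0,0],
    [0,-0.0238,-0.0266,0,0],
    [0,-0.0238,-0.0266,0,0],
    [0,-0.0238,-0.0266,0,0],
    [0,-0.0238,-0.0266,0,0],
    [0,-0.0238,-0.0266,0,0],
    [0,-0.0238,-0.0266,0,0]
  ]
}}

```text
time_s: 1.87
position: [0.4841, -0.0361, 0.2566]
tcp_rot: [[-0.965, 0.261, -0.0], [0.261, 0.965, 0.0], [0.0, 0.0, -1.0]]
force: [0.5, 0.7, -0.3]
opening: 0.999
grasp_force: 0.0
```

{"fn": "send_rows", "kwargs": {
  "plan": [
    [0,0,0,0,0.12],
    [0,0,0,0,0.12],
    [0,0,0,0,0.12],
    [0,0,0,0,0.12],
    [0,0,0,0,0.12],
    [0,0,0,0,0.12],
    [0,0,0,0,0.12],
    [0,0,0,0,0.12],
    [0,0,0,0,0.12],
    [0,0,0,0,0.12],
    [0,0,0,0,0.12],
    [0,0,0,0,0],
    [0,0,0,0,0],
    [0,0,0,0,0]
  ]
}}

```text
time_s: 3.03
position: [0.4837, -0.0343, 0.2565]
tcp_rot: [[0.01, 1.0, -0.0], [1.0, -0.01, 0.0], [0.0, -0.0, -1.0]]
force: [0.4, 0.3, 0.6]
opening: 1.001
grasp_force: 0.0
```

```bash
python3 - <<'E'
from h import *
s=read_state();print(s['time_s'],s['position'],s['tcp_rot'],s['joint_positions'],s['force'])
p,d,P,c=cloud("wrist","pics/w0.png");print(c['xyz'],c['rotation'])
np.savez("w0.npz",p=p,d=d,P=P)
E
```

```text
3.0333 [ 0.48366909 -0.03433154  0.25650023] [[ 1.04278326e-02  9.99945613e-01 -1.79679681e-04]
 [ 9.99945628e-01 -1.04278278e-02  2.80265590e-05]
 [ 2.61513660e-05 -1.79962168e-04 -9.99999983e-01]] [-1.72926686e+01  1.79130770e+01  1.00302497e+02 -1.73270511e-03
  6.17947334e+01 -1.66943680e+01] [0.38702193 0.3135447  0.63881847]
[0.48457585 0.0509638  0.40409353] [[ 9.99952816e-01 -9.08300764e-03 -3.44456307e-03]
 [-9.70118852e-03 -9.52083382e-01 -3.05684675e-01]
 [-5.02975016e-04  3.05703668e-01 -9.52126575e-01]]
```

View pics/w0.png

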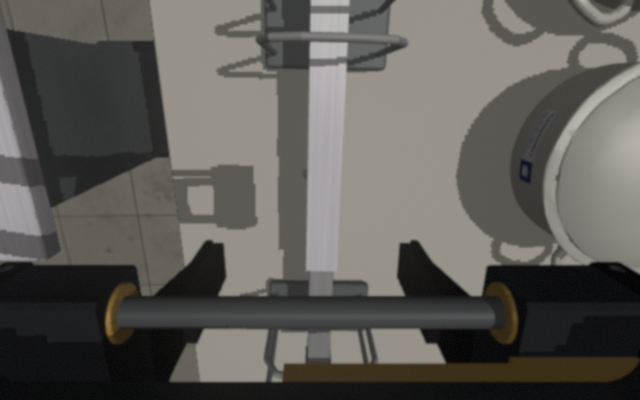

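The wrist view shows the tube vertical at col ~325, the sleeve's end at row ~271, and the button as a small dark bump on its left (front) edge at about (306,174). I measure it.

```bash
python3 - <<'E'
from h import *
f=np.load("w0.npz");p,P=f['p'],f['P'];c=calibration("wrist")
def ray(u,v,z):
    r=c['rotation']@[(u-c['cx'])/c['fx'],(v-c['cy'])/c['fy'],1];return c['xyz']+r*(z-c['xyz'][2])/r[2]
print("btn",ray(305,174,.056),ray(307,174,.056))
g=p.min(2)
rows=[80,100,120,140,160,190,210,230,250]
L=[]
for v in rows:
    m=np.where(g[v,290:360]>160)[0]+290
    a,b=m.min(),m.max()+1;A,B=ray(a-.5,v,.072),ray(b-.5,v,.072);L.append((A+B)/2);print(v,a,b,A.round(4),B.round(4),np.nanmedian(P[v,a+3:b-3,2]).round(4))
L=np.array(L);print(np.polyfit(L[:,1],L[:,0],1), np.polyval(np.polyfit(L[:,1],L[:,0],1),-.034))
col=g[255:285,320].astype(int);print(col); print([ray(320,v,.072)[1].round(4) for v in(268,270,272)])
print(g[164:184,296:316])
E
```

```text
btn [ 0.47745421 -0.03543518  0.056     ] [ 0.47944954 -0.03545536  0.056     ]
80 310 346 [0.4831 0.0535 0.072 ] [0.5147 0.0531 0.072 ] 0.0716
100 310 345 [0.4829 0.0365 0.072 ] [0.5141 0.0362 0.072 ] 0.0718
120 310 344 [0.4827 0.0189 0.072 ] [0.5136 0.0186 0.072 ] 0.0713
140 310 342 [0.4824 0.0008 0.072 ] [5.12e-01 5.00e-04 7.20e-02] 0.0713
160 310 341 [ 0.4822 -0.018   0.072 ] [ 0.5114 -0.0183  0.072 ] 0.0716
190 309 340 [ 0.4809 -0.0474  0.072 ] [ 0.5108 -0.0477  0.072 ] 0.0713
210 309 338 [ 0.4807 -0.0679  0.072 ] [ 0.5092 -0.0682  0.072 ] 0.0718
230 309 337 [ 0.4804 -0.0891  0.072 ] [ 0.5084 -0.0894  0.072 ] 0.0713
250 308 337 [ 0.4791 -0.1112  0.072 ] [ 0.5087 -0.1115  0.072 ] 0.0716
[0.03185818 0.4973083 ] 0.496225125137616
[161 161 161 162 162 162 160 160 161 161 161 161 162 161 158 151 135 124
 118 116 116 117 117 116 116 117 117 117 116 115]
[np.float64(-0.1318), np.float64(-0.1342), np.float64(-0.1365)]
[[ 87  86  85  86  86  86  85  85  85  87  97 120 145 159 164 164 164 164
  163 162]
 [ 85  85  86  85  85  85  87  86  87  87  96 120 145 160 164 164 164 163
  162 162]
 
[... 829 characters left out ...]
 165 163
  162 163]
 [ 86  86  84  86  86  84  81  76  71  73  90 121 151 163 165 165 165 163
  163 163]
 [ 86  85  86  86  85  86  84  79  75  73  88 122 149 162 165 165 164 164
  163 162]
 [ 86  85  86  87  85  85  86  83  80  76  91 122 150 163 165 165 164 163
  163 163]
 [ 84  85  86  86  85  86  86  84  83  83  94 124 152 163 166 165 164 164
  163 163]
 [ 86  85  86  86  87  85  86  86  85  86  99 127 152 164 165 166 163 164
  164 163]
 [ 85  85  84  86  85  85  85  85  86  87 100 129 153 163 166 166 165 163
  163 163]
 [ 86  86  85  85  85  85  86  85  86  88 101 129 153 163 165 165 164 163
  163 162]
 [ 85  86  84  85  85  85  87  86  87  89 101 129 152 164 165 165 164 163
  163 162]]
```

{"fn": "send_rows", "kwargs": {
  "plan": [
    [0,-0.001,0.0128,0,0.022],
    [0,0,0,0.02,0],
    [0,0,0,0.03,0],
    [0,0,0,0.03,0],
    [0,0,0,0.03,0],
    [0,0,0,0.03,0],
    [0,0,0,0.03,0],
    [0,0,0,0.02,0],
    [0,0,0,0.0155,0],
    [0,0,0,0,0],
    [0,0,0,0,0],
    [0,0,0,0,0]
  ]
}}

```text
time_s: 4.08
position: [0.4972, -0.0357, 0.0517]
tcp_rot: [[0.034, 0.999, 0.001], [0.999, -0.034, -0.0], [-0.0, 0.001, -1.0]]
force: [-0.5, -0.2, -0.2]
opening: 0.999
grasp_force: 0.0
```

```bash
python3 - <<'E'
from h import *
s=read_state();print(s['time_s'],s['position'],s['tcp_rot'][:,1],s['force'])
p,d,P,c=cloud("wrist","pics/w1.png")
def ray(u,v,z):
    r=c['rotation']@[(u-c['cx'])/c['fx'],(v-c['cy'])/c['fy'],1];return c['xyz']+r*(z-c['xyz'][2])/r[2]
g=p.min(2)
for v in range(20,330,40): print(v,''.join('%4d'%x for x in g[v,250:400:6]))
E
```

```text
4.0833 [ 0.49719825 -0.03569437  0.05171983] [ 0.99940885 -0.03435521  0.00128912] [-0.48063885 -0.24101361 -0.18819556]
20   48  68  92  95  97  96  97  99  99  97  95  95  97  93  93  94  95  93  90  89  90  90  59  47  47
60   77  78 148 153 157 155 157 160 161 159 156 159 163 158 160 162 165 165 124 125 124 124 124 123 124
100   74  76 150 151 153 151 154 155 155 154 153 153 160 153 156 157 160 159 126 126 124 124 124 126 126
140   78  77 122 148 149 148 149 150 150 149 148 148 155 148 152 151 156 142 125 126 125 125 125 124 125
180   76  76  82 147 144 143 144 145 146 144 143 143 150 142 147 145 151 128 125 123 123 125 126 125 124
220   74  75  76 151 139 140 138 140 142 138 137 139 144 138 141 140 142  77  76  76 124 124 124 124 124
260   73  72  74  85  86  85  84  92  94  92  92  92 111 110 111 112 112  74  75  75 124 123 125 122 123
300   38  38  38  38  38  38  38  40  38  41  39  41  38  40  40  40  41  40  38  38  37  38  39  38  35
```

View pics/w1.png

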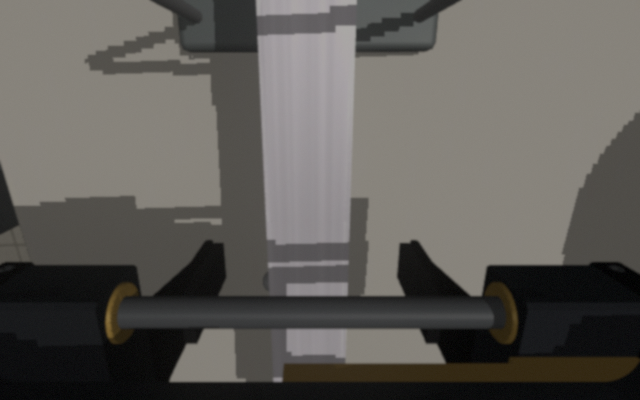

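The button is at about (267,280), level with the fingertips; the tube (268..349) is roughly centred between the fingers (222..401). I check the button's y against the TCP.

```bash
python3 - <<'E'
from h import *
p=cv2.imread("pics/w1.png");c=calibration("wrist");g=p.min(2)
def ray(u,v,z):
    r=c['rotation']@[(u-c['cx'])/c['fx'],(v-c['cy'])/c['fy'],1];return c['xyz']+r*(z-c['xyz'][2])/r[2]
for v in range(262,300,2): print(v,g[v,256:276:1],ray(265,v,.056).round(4))
for v in(200,240): print([ray(u,v,.072).round(4) for u in (267,350)])
E
```

```text
262 [ 73  72  73  73  73  73  73  74  73  74  79  89 106 113 117 117 115 115
 114 113] [ 0.4772 -0.0258  0.056 ]
264 [ 72  72  72  73  73  74  74  73  74  74  80  99 124 139 145 145 142 141
 140 139] [ 0.4771 -0.0268  0.056 ]
266 [ 72  71  73  73  72  74  74  73  73  76  79  96 119 134 139 135 127 122
 121 119] [ 0.477  -0.0278  0.056 ]
268 [ 74  72  72  74  73  73  73  74  72  75  76  83  93 100 102  98  92  88
  87  87] [ 0.4769 -0.0288  0.056 ]
270 [72 71 73 74 72 73 73 74 72 73 73 77 82 86 86 87 86 85 84 84] [ 0.4769 -0.0298  0.056 ]
272 [73 72 72 73 72 73 73 73 71 67 65 64 74 82 86 87 87 86 84 83] [ 0.4768 -0.0308  0.056 ]
274 [71 72 73 73 72 74 72 69 64 57 54 61 72 82 87 88 87 86 85 85] [ 0.4767 -0.0318  0.056 ]
276 [73 71 72 73 73 72 70 65 58 53 56 62 72 81 86 87 86 86 84 84] [ 0.4766 -0.0328  0.056 ]
278 [72 71 72 73 72 71 66 59 56 57 57 62 72 82 86 86 86 86 84 83] [ 0.4766 -0.0339  0.056 ]
280 [72 73 72 71 73 72 64 59 58 58 60 65 72 81 86 87 87 85 85 85] [ 0.4765 -0.0349  0.056 ]
282 [71 72 72 72 72 71 67 59 59 61 62 65 73 81 85 87 87 87 85 85] [ 0.4764 -0.0359  0.056 ]
284 
[... 171 characters left out ...]
 0.056 ]
288 [72 72 72 71 72 72 72 71 67 61 59 60 67 76 84 86 87 86 85 84] [ 0.4762 -0.039   0.056 ]
290 [71 72 73 72 74 73 72 73 71 69 66 64 69 77 82 86 86 86 85 84] [ 0.4761 -0.0401  0.056 ]
292 [71 72 73 72 73 72 73 74 74 73 72 72 75 80 85 85 87 86 84 83] [ 0.476  -0.0411  0.056 ]
294 [69 70 69 69 70 69 69 70 69 71 67 71 73 76 81 82 81 82 82 80] [ 0.476  -0.0422  0.056 ]
296 [44 42 44 44 45 43 43 45 43 45 43 45 45 47 49 50 50 50 49 50] [ 0.4759 -0.0432  0.056 ]
298 [32 30 31 34 31 31 31 32 30 32 32 34 34 34 32 32 32 33 33 34] [ 0.4758 -0.0443  0.056 ]
[array([0.4823, 0.0084, 0.072 ]), array([0.5134, 0.0073, 0.072 ])]
[array([ 0.4812, -0.0079,  0.072 ]), array([ 0.5134, -0.009 ,  0.072 ])]
```

Button y ≈ -0.0357, matching the TCP. Closing.

{"fn": "send_rows", "kwargs": {
  "plan": [
    [255,0,-0.0005,0,0],
    [255,0,0,0,0],
    [255,0,0,0,0],
    [255,0,0,0,0],
    [255,0,0,0,0],
    [255,0,0,0,0],
    [255,0,0,0,0],
    [255,0,0,0,0],
    [255,0,0,0,0],
    [255,0,0,0,0],
    [255,0,0,0,0],
    [255,0,0,0,0]
  ]
}}

```text
time_s: 5.13
position: [0.4959, -0.0354, 0.0509]
tcp_rot: [[0.035, 0.999, -0.0], [0.999, -0.035, 0.0], [0.0, -0.0, -1.0]]
force: [-0.2, 0.8, -1.7]
opening: 0.363
grasp_force: 30.0
```

Opening is 31.6 mm, so the button is flush. Sliding outward (tool +x).

{"fn": "send_rows", "kwargs": {
  "plan": [
    [255,0.002,0,0,0],
    [255,0.002,0,0,0],
    [255,0.002,0,0,0],
    [255,0.002,0,0,0],
    [255,0.002,0,0,0],
    [255,0.002,0,0,0],
    [255,0.002,0,0,0],
    [255,0.002,0,0,0],
    [255,0.002,0,0,0],
    [255,0.002,0,0,0],
    [255,0,0,0,0],
    [255,0,0,0,0]
  ]
}}

```text
time_s: 6.13
position: [0.4965, -0.0147, 0.0509]
tcp_rot: [[0.035, 0.999, -0.0], [0.999, -0.035, 0.001], [0.001, -0.0, -1.0]]
force: [0.0, 0.9, -4.1]
opening: 0.366
grasp_force: 30.0
```

```bash
python3 - <<'E'
from h import *
s=read_state();print(s['time_s'],s['position'],s['force'],s['opening'])
p,d,P,c=cloud("top")
b=p.min(2)
cv2.imwrite("pics/top2.png",cv2.resize(p[190:260,290:420],None,fx=6,fy=6,interpolation=cv2.INTER_CUBIC))
E
```

```text
6.1333 [ 0.49654457 -0.01472884  0.05089623] [ 0.03825271  0.93301052 -4.10282861] 0.3662121130619448
```

View pics/top2.png

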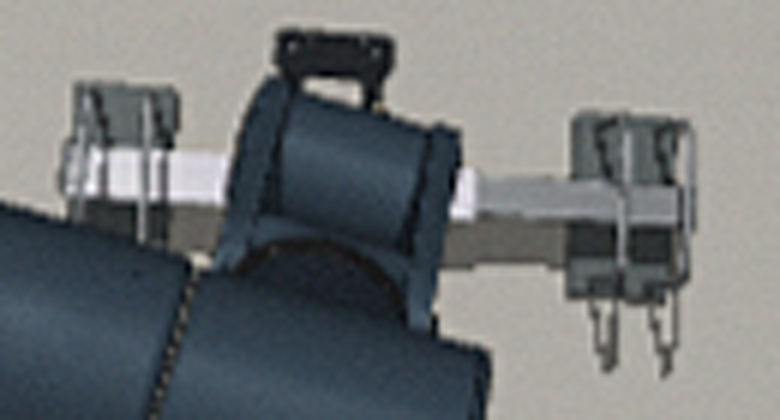

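The sleeve end moved from crop col 508 to 478 (about 20 mm), so it slides with the gripper. Continuing slowly to the next hole.

{"fn": "send_rows", "kwargs": {
  "plan": [
    [255,0.002,0,0,0],
    [255,0.002,0,0,0],
    [255,0.002,0,0,0],
    [255,0.002,0,0,0],
    [255,0.002,0,0,0],
    [255,0.002,0,0,0],
    [255,0.002,0,0,0],
    [255,0.001,0,0,0],
    [255,0.001,0,0,0],
    [255,0.001,0,0,0],
    [255,0.001,0,0,0],
    [255,0.001,0,0,0],
    [255,0.001,0,0,0],
    [255,0,0,0,0],
    [255,0,0,0,0],
    [255,0,0,0,0]
  ]
}}

```text
time_s: 7.52
position: [0.4972, 0.0048, 0.0509]
tcp_rot: [[0.035, 0.999, -0.001], [0.999, -0.035, 0.0], [0.0, -0.001, -1.0]]
force: [-1.7, 0.2, -9.4]
opening: 0.367
grasp_force: 30.0
```

```bash
python3 - <<'E'
from h import *
s=read_state();print(s['time_s'],s['position'],s['force'],s['opening'])
p,d,P,c=cloud("wrist","pics/w2.png")
E
```

```text
7.5167 [0.49718261 0.00478231 0.05092026] [-1.69012206  0.18632724 -9.35111963] 0.36687780790913915
```

Travel is 40.2 mm. I check for the lock with a small nudge, watching the force.

{"fn": "send_rows", "kwargs": {
  "plan": [
    [255,0.001,0,0,0],
    [255,0.001,0,0,0],
    [255,0,0,0,0],
    [255,0,0,0,0]
  ]
}}

```text
time_s: 7.9
position: [0.4973, 0.0063, 0.0509]
tcp_rot: [[0.035, 0.999, -0.001], [0.999, -0.035, -0.0], [-0.0, -0.001, -1.0]]
force: [-1.8, -3.3, -9.9]
opening: 0.362
grasp_force: 30.0
```

{"fn": "send_rows", "kwargs": {
  "plan": [
    [255,0.001,0,0,0],
    [255,0,0,0,0],
    [255,0,0,0,0]
  ]
}}

```text
time_s: 8.15
position: [0.4973, 0.0066, 0.0509]
tcp_rot: [[0.035, 0.999, -0.001], [0.999, -0.035, -0.001], [-0.001, -0.001, -1.0]]
force: [-2.1, -6.6, -9.5]
opening: 0.365
grasp_force: 30.0
```

The TCP moved only 0.3 mm while the force rose to 6.6 N, so the button has locked. I centre it in the play, release and rise.

{"fn": "send_rows", "kwargs": {
  "plan": [
    [255,-0.0012,0,0,0],
    [255,-0.0012,0,0,0],
    [255,0,0,0,0],
    [255,0,0,0,0],
    [0,0,0,0,0],
    [0,0,0,0,0],
    [0,0,0,0,0],
    [0,0,0,0,0],
    [0,0,0,0,0],
    [0,0,0,0,0],
    [0,0,0,0,0],
    [0,0,0,0,0]
  ]
}}

```text
time_s: 9.15
position: [0.4976, 0.0051, 0.0512]
tcp_rot: [[0.035, 0.999, 0.0], [0.999, -0.035, -0.0], [-0.0, 0.0, -1.0]]
force: [0.6, -0.8, 0.4]
opening: 0.888
grasp_force: 0.0
```

{"fn": "send_rows", "kwargs": {
  "plan": [
    [0,0,0,-0.01,0],
    [0,0,0,-0.03,0],
    [0,0,0,-0.03,0],
    [0,0,0,-0.03,0],
    [0,0,0,-0.03,0],
    [0,0,0,-0.03,0],
    [0,0,0,-0.03,0],
    [0,0,0,-0.015,0],
    [0,0,0,0,0],
    [0,0,0,0,0],
    [0,0,0,0,0]
  ]
}}

```text
time_s: 10.07
position: [0.4964, 0.0053, 0.2553]
tcp_rot: [[0.035, 0.999, -0.002], [0.999, -0.035, 0.0], [0.0, -0.002, -1.0]]
force: [-0.5, -0.0, 0.1]
opening: 0.998
grasp_force: 0.0
```

```bash
python3 - <<'E'
from h import *
s=read_state();print(s['time_s'],s['position'],s['force'],s['opening'])
p,d,P,c=cloud("wrist")
def ray(u,v,z):
    r=c['rotation']@[(u-c['cx'])/c['fx'],(v-c['cy'])/c['fy'],1];return c['xyz']+r*(z-c['xyz'][2])/r[2]
g=p.min(2).astype(int)
print([(v,g[v,320],ray(320,v,.072)[1].round(4)) for v in range(284,300,2)])
cv2.imwrite("pics/w3.png",cv2.resize(p[150:300,250:390],None,fx=4,fy=4,interpolation=cv2.INTER_CUBIC))
print([(v,ray(306,v,.056).round(4)) for v in range(180,230,10)])
p,d,P,c=cloud("top")
g=p.min(2).astype(int);print(g[221:225,362:384])
E
```

```text
10.0667 [0.49637951 0.00529829 0.25528225] [-0.46925407 -0.00859453  0.13111663] 0.9977473417602901
[(284, np.int64(117), np.float64(-0.1104)), (286, np.int64(114), np.float64(-0.1128)), (288, np.int64(115), np.float64(-0.1152)), (290, np.int64(116), np.float64(-0.1176)), (292, np.int64(117), np.float64(-0.12)), (294, np.int64(110), np.float64(-0.1225)), (296, np.int64(65), np.float64(-0.1249)), (298, np.int64(40), np.float64(-0.1273))]
[(180, array([ 0.4905, -0.0015,  0.056 ])), (190, array([ 0.4901, -0.0119,  0.056 ])), (200, array([ 0.4897, -0.0225,  0.056 ])), (210, array([ 0.4893, -0.0333,  0.056 ])), (220, array([ 0.4889, -0.0443,  0.056 ]))]
[[ 56  37  20 127 137 134 133 131 133 133 128 130 130 130 133 134 133 133
  129 130 131 132]
 [ 52  26  19 127 143 135 136 137 134 130 134 133 135 133 131 131 133 128
  129 130 131 129]
 [ 58  17  63 133 142 137 137 138 135 138 132 136 136 136 136 137 133 132
  132 131 129 128]
 [ 58  17 125 159 156 158 159 147 146 146 144 140 142 142 140 137 132 133
  135 136 133 133]]
```

View pics/w3.png

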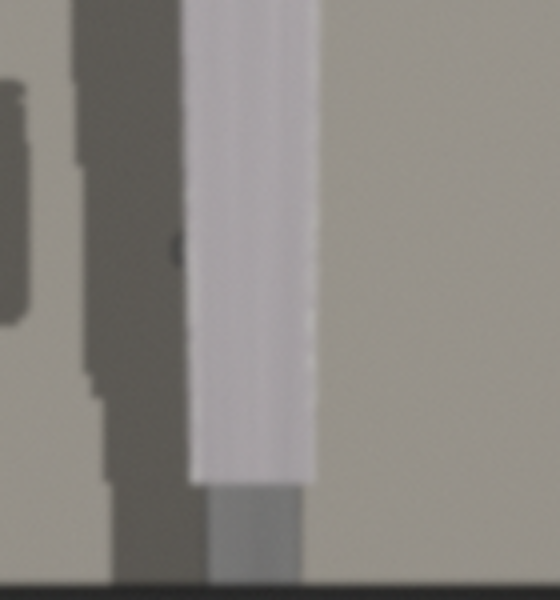

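The button stands out again at crop (177,250), i.e. image row ~212, y≈-0.0355. The sleeve end (row ~271) is at y≈-0.095, about 40 mm further out. Handing in.

```bash
python3 -c "
from rig import *
print(hand_in())"
```

```text
the job is handed in; nothing more can be done
None
```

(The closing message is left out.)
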